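Fit the seed plate and set the sowing rate

ROBOT

A 7-joint arm with a two-finger parallel gripper is mounted at the origin on the work surface. World frame = base frame: x ahead of the robot, y to its left, z up, the work surface at z = 0. Lengths are in m, angles in rad, forces in N, time in s.
With the tool pointing down it reaches from about 0.35 to 0.9 m from the base axis. Payload 19.9 kg.
Tool frame: the origin (TCP) lies between the finger pads; the fingertips stand manip.finger_overhang ahead of it and the grasp point (between the pads) is the TCP (manip.finger_overhang is the distance from the TCP to the fingertips, in m); z points along the fingers, x is the direction in which the jaws open and shut, and the axes are right-handed (so a half turn about z gives the same grasp; the last joint's range is limited). The gripper opens to 94 mm and grips with 3 to 60 N. Pads are 16 mm wide; open, the fingers measure 119 mm over their backs; the gripper's body (75 mm by 177 mm) begins 78 mm behind the grasp point.
Start: joints at [1.071, 0.417, -0.01, 1.614, 0.005, 1.111, -0.053], TCP at [0.276, -0.561, 0.224] pointing down, gripper open.
Joint ranges: [-2.81, 2.81], [-0.39, 2.02], [-1.27, 1.25], [0.06, 2.57], [-1.19, 4.33], [0.19, 2], [-2.82, 2.82]. Speed limits (rad/s): [1.89, 1.89, 2.39, 2.39, 3.01, 3.01, 3.01].

INTERFACE

Orientations are given as [roll, pitch, yaw] about the fixed x, y, z axes, in that order (R = Rz(yaw) Ry(pitch) Rx(roll)).
In Python, from bench import manip gives the robot as it stands.
- The arm moves only by the tool apply_moves, never from a script. Its argument "moves" is a list of rows, each a list of 4 numbers: the shift along the world's x, y, z in m, then the turn about the world's z in degrees. A call has 1 to 20 rows; each row shifts and turns the commanded pose from where the row before left it; what a row does not reach is not made up. A row lasts 1/8 s, in which the tool goes at most 62.5 mm and 10.7 degrees, less where a joint would pass 70% of its speed; a pose out of reach is approached as far as the arm can. A call with a gripper value outside its range is refused whole. "gripper" is the opening, from 0 (shut) to 1 (fully open), set as the call begins (left out, the last holds). The fingers move at their own pace and stop on an object; "grip_force" is the grip in N (left out, the last holds). Time passes only in rows, so rows that do not move let the fingers close. It gives the time, the measured TCP pose, the force and the opening at its end, in the units of the state.
- manip.observe(): the state, without advancing time (a new reading comes with each control period).
- manip.read_camera(name): name is "scene" or "top" or "wrist"; returns a dict with "frame" (400x640x3 uint8, red, green, blue), "intrinsics" (3x3 intrinsics, pixels), "xyz" and "rotation" of the camera in the world. Camera axes: x right, y up, looking along -z (the intrinsics and any distortion apply to the point x, -y, -z); pixel columns grow to the right and rows downward; lengths in m; the calibration is good to about 2 mm. A picture is of the moment at which its call begins. There is no depth.
- manip.finish_job(): hands the job in, once; it reports no verdict.
The state is a dict: "clock": time; "joints": joint angles; "qd": joint speeds; "tau": joint torques, N m; "tcp_pos": TCP position; "orientation": TCP orientation; "force": force on the tool from outside, world axes, zero at the start; "torque": the same for the moment, N m; "finger_gap": finger opening in m.
Only numpy, scipy, OpenCV 4.12 (cv2) and the standard library are available. Lean on these libraries where they do the work, as an engineer would, in place of code of your own. Each camera call takes 0.05 s, during which the arm holds its last target.

TASK

Get the tray sower ready: slide the perforated seed plate along its deck, away from the robot and without lifting it off, until its two holes drop over the deck's studs and it lies flat. Then turn the rate selector clockwise, counting its clicks, to the fourth mark after off (off is the double mark) and leave it resting in that click. Do not force the plate, never let the selector reach the fifth and last mark, which starts the machine, and leave the other things on the bench where they are.

Things in the scene. Friction and masses are not known exactly. Their poses are not given: they have to be found in the camera images.
- deck: Sower deck, fixed: aluminium bed 330 x 160 mm, its top 50 mm above the bench, with two side fences 12 mm high along it (inner faces at y = +-62 mm). Origin: on the bench under the bed's centre; x runs along the deck, away from the robot. It may stand left or right of the selector.
- stud (a point): Foot, on the bed, of the left one of two steel studs, 12 mm across with coned tops, that stand 8 mm above the bed at deck x = +85 mm, y = +-35 mm.
- seed_plate: Loose aluminium seed plate, 0.4 kg, flat on the deck between the fences: 150 mm (x) by 121 mm, 5 mm thick, rows of shallow dark cells, two 16 mm through holes at x = +50 mm, y = +-35 mm. Its far end bends up into a 33 mm long nose that rides up over the studs when pushed in +x (a few N). Origin: centre of its underside; seated, this is at deck x = +35 mm, z = 50 mm.
- flange (a point): Middle of the rear face of the upright flange at the plate's near end (110 mm wide, 5 mm thick, up to 39 mm above the plate's underside): plate x = -75 mm, z = 22 mm. The place to push. Once the holes drop over the studs the push meets firm resistance; pushed fast (over about 50 mm/s) they may skip over the studs.
- lever: Black lever of the rate selector, on a fixed grey box 190 x 190 mm, 80 mm high. Origin: on the upright turning axis, 88 mm above the bench. It points along its own +x: 18 mm wide, end 94 mm from the axis, its bar from z = +10 to +40 mm; round hub of 22 mm radius. It is loose on the shaft: 0.1 rad of free play either way before it drives the shaft.
- lever_tip (a point): Centre of the lever's end face, 94 mm from the axis, 113 mm above the bench. The lever's side can be pushed by shut fingers, or its 18 mm width gripped. About 7 to 10 N at 65 mm from the axis takes it over a click, after which the shaft jumps on by itself to the next rest position and the push force falls away.
- selector (a joint): Angle of the shaft, its steel disc and the steel pointer (opposite the lever) that shows the marks on the white dial; rad, 0 at off (double mark), growing clockwise from above. It rests at clicks every 30 degrees (0.524 rad): off, marks 1 to 5. Starts at off, 1 or 2; mark 4 is 2.094, mark 5 (forbidden) 2.618. The lever follows within its 0.1 rad play.
- bowl: white plastic bowl 90 mm across, 45 mm high; loose bystander, not to be disturbed. Origin: its underside
- brush: hand brush lying flat; loose bystander, not to be disturbed. Origin: its underside
- wrench: steel wrench lying flat; loose bystander, not to be disturbed. Origin: its underside
- spray: grey bottle 70 mm across, 170 mm high; loose bystander, not to be disturbed. Origin: its underside
- dibber: turned wooden dibber standing on its 60 mm wide grip, 150 mm high; loose bystander, not to be disturbed. Origin: its underside
- screwdriver: screwdriver lying flat between deck and selector; loose bystander, not to be disturbed. Origin: its underside
- seed_jar: clear jar with a white cap, 70 mm across, 100 mm high; loose bystander, not to be disturbed. Origin: its underside
Mind the look-alikes: they are no part of the job. Leave any green, orange or yellow look-alike of the seed_plate alone.

How it is judged:
By the outcome, as a careful person would: the job done as asked, in the order asked, and still so for the second after the job is handed in, with the robot touching nothing.
It also fails if it takes over 64 s, if anything falls off the work surface, if the arm or the gripper's body presses on something with over 40 N, if the wrist force passes 120 N, or if a joint passes its speed limit or range.

## Working session

There is one attempt and no reset: what is moved stays moved. The work goes in short steps, Python scripts to look and compute and a tool call to move; the robot and the scene stay as the last step left them, time stands still between calls to the robot, and variables do not carry over. Pictures are saved under pics/ and viewed, and the job is handed in when it is done.

Besides the shell and the picture viewer there is one more tool, called after ">>>" as name([rows], argument=value, ...), one row to a line, values as JSON. apply_moves: Moves the arm, as the interface text tells. Its arguments: {"type":"object","properties":{"moves":{"type":"array"},"gripper":{"type":"number"},"grip_force":{"type":"number"}},"required":["moves"]}

```bash
ls; mkdir -p pics; cat > h.py <<'E'
import numpy as np, cv2
from bench import manip
def snap(name,fn):
    d=manip.read_camera(name); cv2.imwrite('pics/'+fn+'.png',d['frame'][:,:,::-1])
    np.savez('pics/'+fn+'.npz',K=d['intrinsics'],p=d['xyz'],R=d['rotation'],f=d['frame']); print(name,list(d.keys()),d['intrinsics'],d['xyz'],np.round(d['rotation'],4).tolist()); return d
def ld(fn): return np.load('pics/'+fn+'.npz')
def ray(d,u,v):
    K=d['K'];r=np.array([(u-K[0,2])/K[0,0],-(v-K[1,2])/K[1,1],-1.]);w=d['R']@r;return d['p'],w/np.linalg.norm(w)
def onz(d,u,v,z):
    p,w=ray(d,u,v);return p+w*(z-p[2])/w[2]
def tri(a,b):
    A=np.zeros((3,3));c=np.zeros(3)
    for p,w in (a,b):
        M=np.eye(3)-np.outer(w,w);A+=M;c+=M@p
    X=np.linalg.solve(A,c);return X,[np.linalg.norm((np.eye(3)-np.outer(w,w))@(X-p)) for p,w in (a,b)]
def proj(d,X):
    c=d['R'].T@(np.array(X)-d['p']);K=d['K'];return K[0,0]*c[0]/-c[2]+K[0,2],K[1,1]*c[1]/c[2]+K[1,2]
E
python3 - <<'E'
from h import *
print(manip.finger_overhang, manip.observe())
snap('scene','s0');snap('top','t0');snap('wrist','w0')
E
```

```text
pics
0.019 {'clock': 0.0, 'joints': array([ 1.07151693,  0.41791473, -0.01031182,  1.61418423,  0.00470932,
        1.11070005, -0.05300577]), 'qd': array([ 6.86869057e-04,  4.40580922e-04, -4.28939800e-05,  1.04254882e-03,
       -1.14224626e-03,  3.99598168e-04,  1.98413193e-04]), 'tau': array([ 3.34339984e-04, -8.51243520e+01,  6.38980251e-01, -4.25991118e+01,
       -4.87846637e-02,  1.86962209e-02,  7.91400703e-05]), 'tcp_pos': array([ 0.27605691, -0.56032989,  0.22385798]), 'orientation': array([ 3.14149799e+00,  1.17893226e-03, -1.11300227e+00]), 'force': array([-0.475336  ,  0.90647687,  0.26517118]), 'torque': array([ 0.01856014, -0.01918737, -0.02981956]), 'finger_gap': 0.09394080442013461}
scene ['frame', 'intrinsics', 'xyz', 'rotation'] [[392.66094625   0.         326.74820561]
 [  0.         392.66094625 197.5163159 ]
 [  0.           0.           1.        ]] [ 1.36935662 -0.97426824  1.13281417] [0.8834, 0.0217, 0.7493]
top ['frame', 'intrinsics', 'xyz', 'rotation'] [[386.28626234   0.         319.29863167]
 [  0.         386.28626234 196.80389363]
 [  0.           0.           1.        ]] [ 0.24783686 -0.08152068  1.39910549] [0.1764, -0.0005, -1.5593]
wrist ['frame', 'intrinsics', 'xyz', 'rotation'] [[292.05907876   0.         321.63369788]
 [  0.         292.05907876 200.02002217]
 [  0.           0.           1.        ]] [ 0.34386449 -0.52823304  0.38398148] [-0.2587, 0.001, -1.1134]
```

```bash
python3 - <<'E'
s=open('h.py').read()
s=s.replace("def ld(fn): return np.load('pics/'+fn+'.npz')","""from scipy.spatial.transform import Rotation as Ro
def ld(fn):
    d=dict(np.load('pics/'+fn+'.npz')); d['R']=Ro.from_euler('xyz',d['R']).as_matrix(); return d""").replace("print(name,list(d.keys()),d['intrinsics'],d['xyz'],np.round(d['rotation'],4).tolist()); ","")
open('h.py','w').write(s)
E
```

```text
(no output)
```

View pics/s0.png

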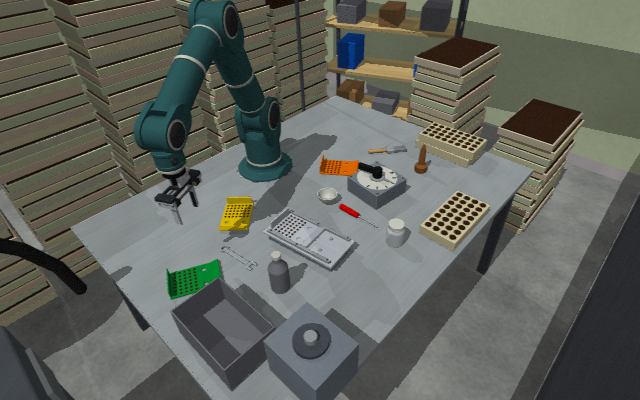

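View pics/t0.png

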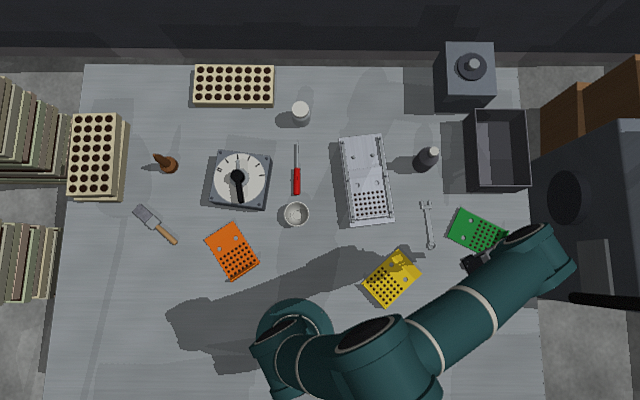

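View pics/w0.png

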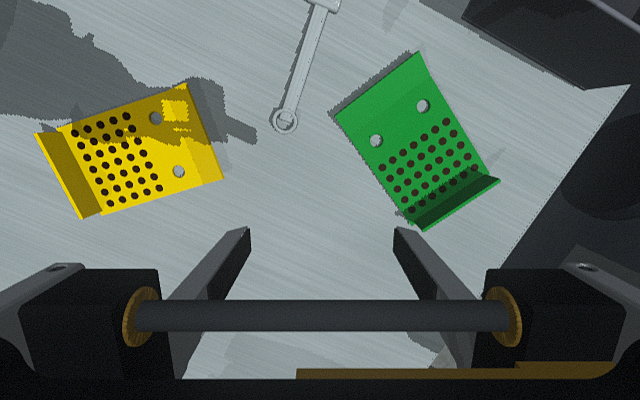

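The scene picture shows the deck with the grey plate near (310,238) and the selector near (376,182). In the top view they are at (365,180) and (238,178). The yellow (392,278), green (478,230) and orange (232,250) plates are look-alikes lying on the bench. The aluminium one on the deck fits the description. I'll enlarge to confirm.

```bash
python3 - <<'E'
from h import *
t=ld('t0');s=ld('s0')
a=t['f'][120:240,320:420,::-1]; b=t['f'][135:225,190:290,::-1]
cv2.imwrite('pics/c_t.png',np.hstack([cv2.resize(a,(400,480),interpolation=cv2.INTER_CUBIC),cv2.resize(b,(400,480),interpolation=cv2.INTER_CUBIC)]))
c=s['f'][200:275,255:365,::-1];e=s['f'][150:215,335:420,::-1]
cv2.imwrite('pics/c_s.png',np.hstack([cv2.resize(c,(440,300),interpolation=cv2.INTER_CUBIC),cv2.resize(e,(340,300),interpolation=cv2.INTER_CUBIC)]))
for u,v in((342,138),(384,136),(350,226),(394,222),(238,178),(297,170)): print((u,v),onz(t,u,v,.05).round(3))
E
```

```text
(342, 138) [ 0.707 -0.16   0.05 ]
(384, 136) [ 0.717 -0.313  0.05 ]
(350, 226) [ 0.386 -0.188  0.05 ]
(394, 222) [ 0.402 -0.342  0.05 ]
(238, 178) [0.553 0.212 0.05 ]
(297, 170) [0.585 0.002 0.05 ]
```

View pics/c_t.png

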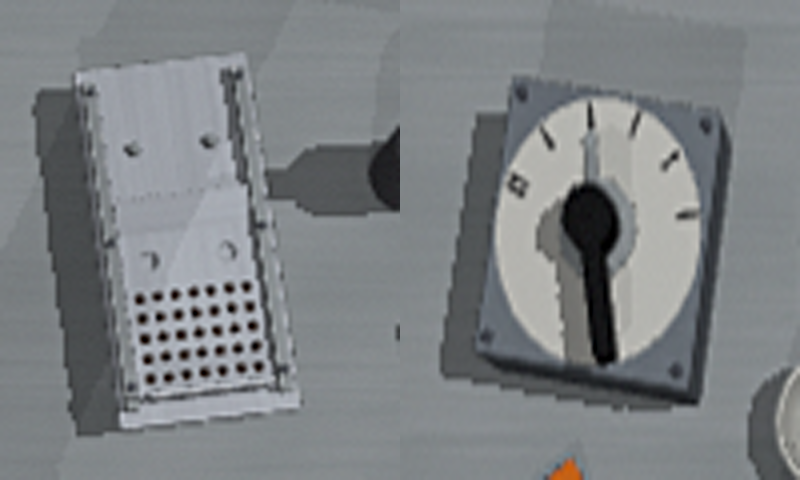

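View pics/c_s.png

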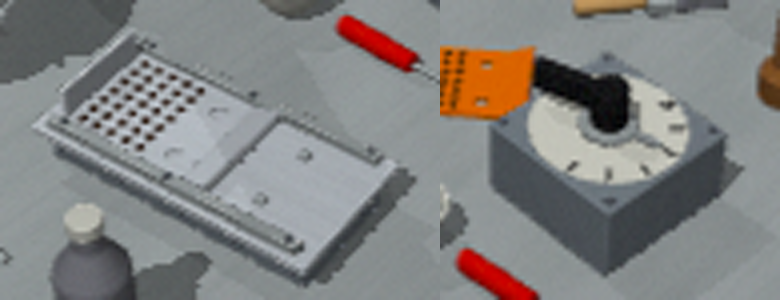

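The crops confirm the bare aluminium plate on the deck, with its holes at about (357,185) and (377,183) and the studs at (353,157) and (372,155). The pointer stands at the second mark after off (338→237,163 in the top view), and the lever points toward the robot. I need two clicks clockwise. Next I'll go over the deck to measure with the wrist camera.

>>> apply_moves([
  [0.01, 0.021, 0.003, -1.5],
  [0.01, 0.021, 0.003, -1.5],
  [0.01, 0.021, 0.003, -1.5],
  [0.01, 0.021, 0.003, -1.5],
  [0.01, 0.021, 0.003, -1.5],
  [0.01, 0.021, 0.003, -1.5],
  [0.01, 0.021, 0.003, -1.5],
  [0.01, 0.021, 0.003, -1.5],
  [0.01, 0.021, 0.003, -1.5],
  [0.01, 0.021, 0.003, -1.5],
  [0.01, 0.021, 0.003, -1.5],
  [0.01, 0.021, 0.003, -1.5],
  [0.01, 0.021, 0.003, -1.5],
  [0.01, 0.021, 0.003, -1.5],
  [0, 0, 0, 0],
  [0, 0, 0, 0],
], gripper=0.6)

```text
clock: 2.15
tcp_pos: [0.4158, -0.2672, 0.2663]
orientation: [3.141, 0.0, -1.48]
force: [-0.0, 0.4, 0.2]
finger_gap: 0.0565
```

```bash
python3 - <<'E'
from h import *
o=manip.observe();print(o['tcp_pos'],o['orientation'],o['joints'])
snap('wrist','w1');snap('top','t1')
E
```

```text
[ 0.41581231 -0.26723751  0.26625655] [ 3.14121994e+00  5.71715030e-05 -1.47962119e+00] [ 0.63793338  0.1455558  -0.1424623   1.87675153  0.02304452  1.12118529
 -0.99268761]
```

View pics/w1.png

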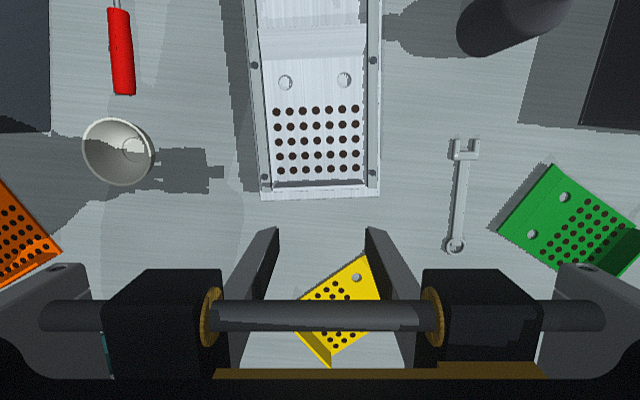

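```bash
python3 - <<'E'
from h import *
w=ld('w1')
cv2.imwrite('pics/c1.png',cv2.resize(w['f'][60:210,240:400,::-1],(640,600),interpolation=cv2.INTER_CUBIC))
t=ld('t0')
cv2.imwrite('pics/c2.png',cv2.resize(t['f'][200:235,340:405,::-1],(780,420),interpolation=cv2.INTER_CUBIC))
E
```

```text
(no output)
```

View pics/c1.png

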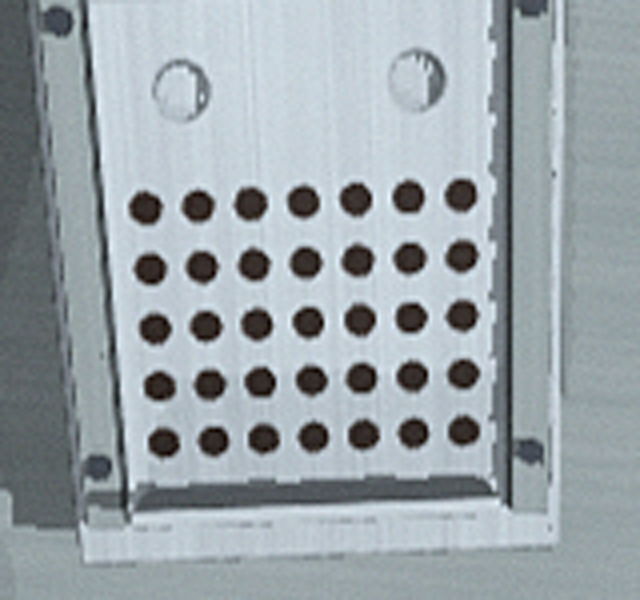

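View pics/c2.png

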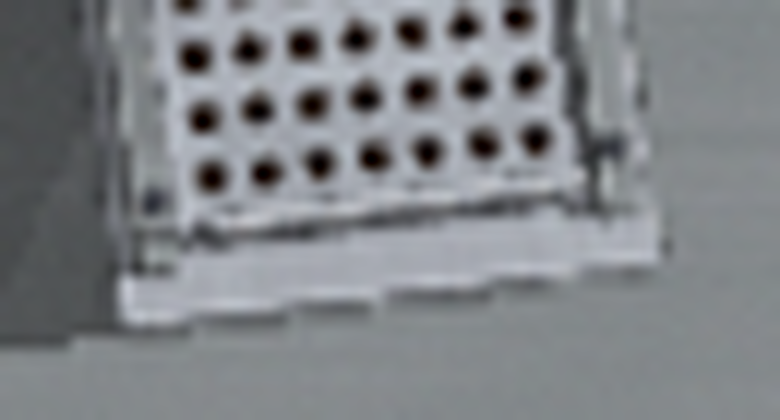

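```bash
python3 - <<'E'
from h import *
w=ld('w1');t=ld('t0')
P={}
for n,a,b in (('hL',(285.5,82.7),(357.5,185)),('hR',(344.2,80),(376.8,183)),('cL',(280.75,170.5),(357.67,214.75)),('cR',(356,167.5),(384.6,211.7))):
    X,e=tri(ray(w,*a),ray(t,*b)); print(n,X.round(4),np.round(e,4),onz(w,*a,.055).round(4),onz(t,*b,.055).round(4)); P[n]=onz(w,*a,.055)
for n,a in (('studL',(320+133/4,120+150/4)),('studR',(320+209/4,120+141/4))): print(n,onz(t,*a,.058).round(4))
hm=(P['hL']+P['hR'])/2; d=P['hL']-P['hR'];yaw=np.arctan2(-d[0],d[1]);print('hole sep',np.linalg.norm(d),'yaw',yaw)
x=np.array([np.cos(yaw),np.sin(yaw)]);print('flange rear', hm[:2]-.125*x,'plate ctr',hm[:2]-.05*x)
# near deck edge
for a in((261,200.5),(379.5,196)):print('edge',onz(w,*a,.05))
# screw heads fences etc
for a in((254.5,65),(264.5,176.5),(372.5,61),(372.5,172.5)):print('screw',onz(w,*a,.062).round(4))
# fence inner edges
for a in ((262,60),(271,187),(363.8,60),(365,185)): print('inner',onz(w,*a,.062).round(4))
# flange: pix of top edge guess
for a in ((273,181),(363,179),(272,188),(366,184)): print('fl',onz(w,*a,.089).round(4),onz(w,*a,.055).round(4))
E
```

```text
hL [ 0.532  -0.2144  0.0558] [0.0006 0.0006] [ 0.5327 -0.2141  0.055 ] [ 0.5317 -0.2147  0.055 ]
hR [ 0.5428 -0.2845  0.0439] [0.0009 0.0009] [ 0.542  -0.2832  0.055 ] [ 0.5397 -0.2834  0.055 ]
cL [ 0.4261 -0.2144  0.0515] [0.0008 0.0008] [ 0.4271 -0.2142  0.055 ] [ 0.4251 -0.2147  0.055 ]
cR [ 0.4384 -0.311   0.0453] [0. 0.] [ 0.4397 -0.3097  0.055 ] [ 0.437  -0.3093  0.055 ]
studL [ 0.6317 -0.1998  0.058 ]
studR [ 0.6409 -0.2681  0.058 ]
hole sep 0.06978443663802986 yaw 0.1337213640539753
flange rear [ 0.41346226 -0.26530816] plate ctr [ 0.4877927  -0.25530892]
edge [ 0.38359448 -0.18957558  0.05      ]
edge [ 0.40405895 -0.34607839  0.05      ]
screw [ 0.5477 -0.1783  0.062 ]
screw [ 0.4188 -0.1951  0.062 ]
screw [ 0.5642 -0.3129  0.062 ]
screw [ 0.4363 -0.3303  0.062 ]
inner [ 0.5537 -0.1867  0.062 ]
inner [ 0.406  -0.2039  0.062 ]
inner [ 0.5643 -0.3028  0.062 ]
inner [ 0.4195 -0.3229  0.062 ]
fl [ 0.4197 -0.2101  0.089 ] [ 0.4125 -0.205   0.055 ]
fl [ 0.4317 -0.3151  0.089 ] [ 0.4257 -0.3205  0.055 ]
fl [ 0.4112 -0.2094  0.089 ] [ 0.4032 -0.2041  0.055 ]
fl [ 0.4261 -0.3194  0.089 ] [ 0.4195 -0.3253  0.055 ]
```

Deck yaw is about 0.132 rad. The flange's rear face is at about (0.4135, -0.265) and the plate has about 100 mm to travel. Two-view heights of 0.044–0.056 agree with a plate top near 0.055. I'll go down behind the flange.

>>> apply_moves([
  [-0.014, -0.001, -0.01, 1.1],
  [-0.014, -0.001, -0.02, 1.2],
  [0, 0, -0.025, 0],
  [0, 0, -0.025, 0],
  [0, 0, -0.025, 0],
  [0, 0, -0.025, 0],
  [0, 0, -0.02, 0],
  [0, 0, -0.02, 0],
  [0, 0, -0.012, 0],
  [0, 0, 0, 0],
  [0, 0, 0, 0],
])

```text
clock: 3.62
tcp_pos: [0.3883, -0.2688, 0.0849]
orientation: [-3.141, -0.0, -1.439]
force: [0.0, 0.8, -0.9]
finger_gap: 0.0568
```

```bash
python3 - <<'E'
from h import *
o=manip.observe();print(o['tcp_pos'],o['orientation'],o['force'])
snap('wrist','w2')
E
```

```text
[ 0.38827169 -0.2688476   0.08492736] [-3.14120070e+00 -3.53618522e-04 -1.43934918e+00] [ 0.00736155  0.77510918 -0.92538003]
```

View pics/w2.png

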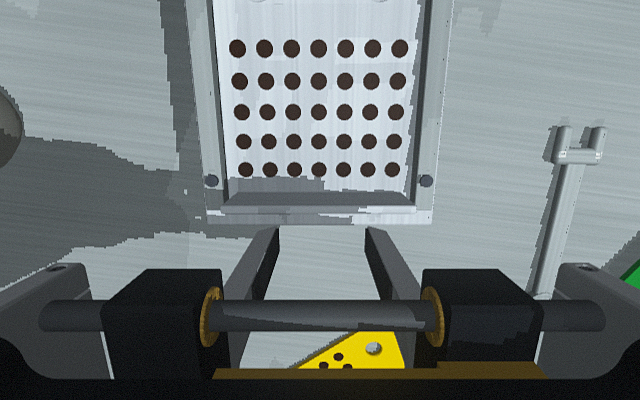

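>>> apply_moves([
  [0.004, 0.0005, 0, 0],
  [0.004, 0.0005, 0, 0],
  [0.004, 0.0005, 0, 0],
  [0.004, 0.0005, 0, 0],
  [0.004, 0.0005, 0, 0],
  [0.004, 0.0005, 0, 0],
  [0.004, 0.0005, 0, 0],
  [0.004, 0.0005, 0, 0],
  [0.004, 0.0005, 0, 0],
  [0.004, 0.0005, 0, 0],
  [0.004, 0.0006, 0, 0],
  [0.004, 0.0006, 0, 0],
  [0.004, 0.0006, 0, 0],
  [0.004, 0.0006, 0, 0],
  [0.004, 0.0006, 0, 0],
  [0.004, 0.0006, 0, 0],
])

```text
clock: 5.68
tcp_pos: [0.4525, -0.26, 0.0844]
orientation: [3.142, 0.0, -1.439]
force: [-2.9, -0.7, -1.6]
finger_gap: 0.0563
```

```bash
python3 - <<'E'
from h import *
o=manip.observe();print(o['tcp_pos'],o['orientation'],o['force'])
snap('wrist','w3')
E
```

```text
[ 0.4525174  -0.25997282  0.08442514] [ 3.14156545e+00  8.73709775e-05 -1.43934618e+00] [-2.93184296 -0.72061951 -1.5950536 ]
```

View pics/w3.png

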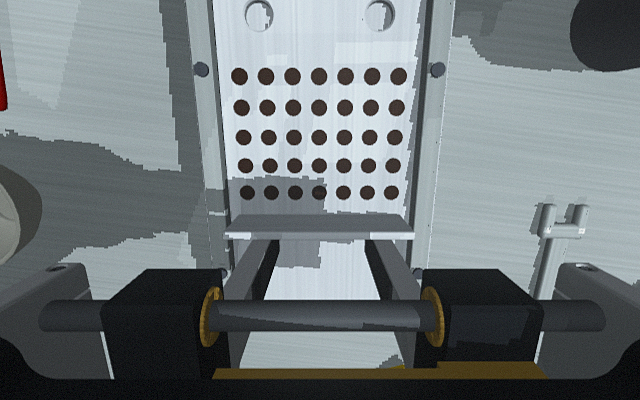

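The plate is moving under about 3 N, with both fingers on the flange and the rows parallel to the fences. I'll continue.

>>> apply_moves([
  [0.003, 0.0004, 0, 0],
  [0.003, 0.0004, 0, 0],
  [0.003, 0.0004, 0, 0],
  [0.003, 0.0004, 0, 0],
  [0.003, 0.0004, 0, 0],
  [0.003, 0.0004, 0, 0],
  [0.003, 0.0004, 0, 0],
  [0.003, 0.0004, 0, 0],
  [0.003, 0.0004, 0, 0],
  [0.003, 0.0004, 0, 0],
  [0.003, 0.0004, 0, 0],
  [0.003, 0.0004, 0, 0],
  [0.003, 0.0004, 0, 0],
])

```text
clock: 7.35
tcp_pos: [0.4915, -0.2547, 0.0844]
orientation: [3.142, 0.0, -1.439]
force: [-1.5, -0.6, -0.8]
finger_gap: 0.0565
```

```bash
python3 - <<'E'
from h import *
o=manip.observe();print(o['tcp_pos'],o['orientation'],o['force'])
snap('wrist','w4')
E
```

```text
[ 0.4914905  -0.25474986  0.08439614] [ 3.14159146e+00  8.55451998e-05 -1.43923591e+00] [-1.4691604  -0.64928904 -0.78580739]
```

View pics/w4.png

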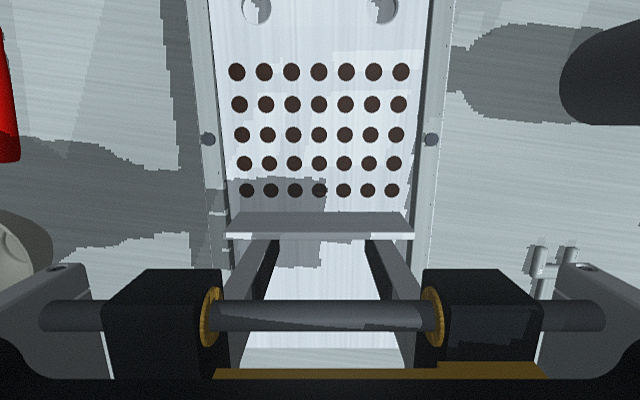

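The plate has tilted up (far cells spread wider, holes at (257,8) and (383,8)), so its nose is on the studs. I'll take the last 12 mm slowly.

>>> apply_moves([
  [0.002, 0.0003, 0, 0],
  [0.002, 0.0003, 0, 0],
  [0.002, 0.0003, 0, 0],
  [0.002, 0.0003, 0, 0],
  [0, 0, 0, 0],
])

```text
clock: 8.02
tcp_pos: [0.4997, -0.2535, 0.0846]
orientation: [-3.141, -0.0, -1.439]
force: [-0.4, -0.4, 0.1]
finger_gap: 0.0565
```

>>> apply_moves([
  [0.001, 0.0001, 0, 0],
  [0.001, 0.0001, 0, 0],
  [0, 0, 0, 0],
])

```text
clock: 8.4
tcp_pos: [0.5014, -0.2534, 0.0844]
orientation: [-3.141, 0.0, -1.439]
force: [-1.0, -0.7, -0.3]
finger_gap: 0.0563
```

```bash
python3 - <<'E'
from h import *
o=manip.observe();print(o['tcp_pos'],o['orientation'],o['force'])
snap('wrist','w5')
E
```

```text
[ 0.50138436 -0.25340842  0.08444887] [-3.14142343e+00  2.25002404e-05 -1.43929314e+00] [-1.0087168  -0.74171908 -0.28219315]
```

View pics/w5.png

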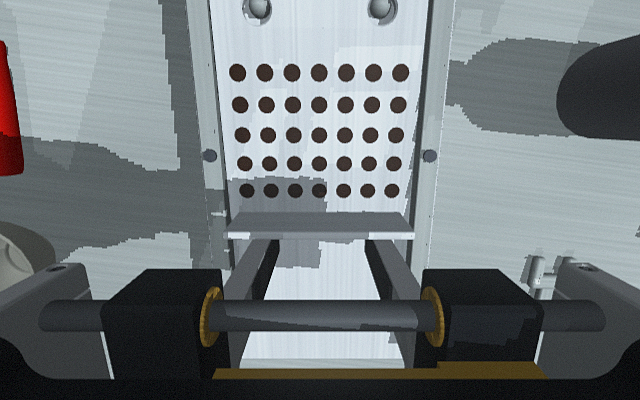

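The stud cones now show inside the holes, at (260,6) and (380,6). I'll continue in 1 mm steps.

>>> apply_moves([
  [0.001, 0.0001, 0, 0],
  [0.001, 0.0002, 0, 0],
  [0, 0, 0, 0],
])

```text
clock: 8.82
tcp_pos: [0.5033, -0.2531, 0.0844]
orientation: [-3.142, 0.0, -1.439]
force: [-0.6, 0.5, -0.7]
finger_gap: 0.0566
```

>>> apply_moves([
  [0.001, 0.0001, 0, 0],
  [0.001, 0.0001, 0, 0],
  [0, 0, 0, 0],
])

```text
clock: 9.2
tcp_pos: [0.5049, -0.2531, 0.0844]
orientation: [3.141, 0.0, -1.44]
force: [-4.4, -0.7, 2.9]
finger_gap: 0.0565
```

```bash
python3 - <<'E'
from h import *
o=manip.observe();print(o['tcp_pos'],o['orientation'],o['force'])
snap('wrist','w6')
E
```

```text
[ 0.50490949 -0.25307661  0.08437463] [ 3.14091460e+00  1.34039594e-04 -1.43957983e+00] [-4.44831652 -0.71736654  2.85646859]
```

View pics/w6.png

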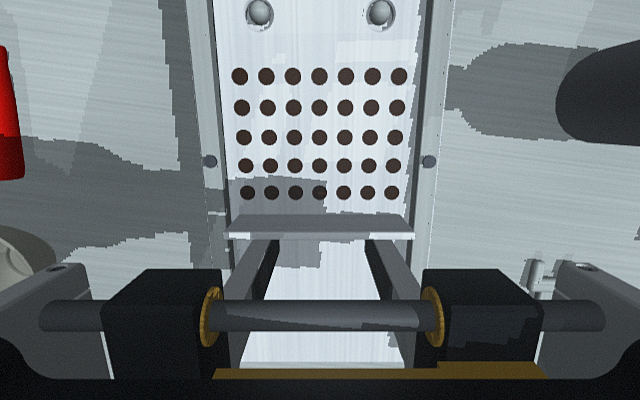

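The cell pattern again matches the flat picture before the ride-up (columns 239–398, rows 76–192). The studs fill the holes and the push now meets resistance, so the plate has seated. I'll back off, rise and check.

>>> apply_moves([
  [-0.005, -0.0007, 0, 0],
  [-0.01, -0.0013, 0, 0],
  [-0.01, -0.001, 0.01, 0],
  [0, 0, 0.03, 0],
  [0, 0, 0.03, 0],
  [0, 0, 0.03, 0],
  [0, 0, 0.03, 0],
  [0, 0, 0.03, 0],
  [0, 0, 0.01, 0],
  [0, 0, 0, 0],
])

```text
clock: 10.5
tcp_pos: [0.48, -0.256, 0.2546]
orientation: [-3.141, -0.0, -1.439]
force: [-0.5, -0.2, -0.9]
finger_gap: 0.0564
```

```bash
python3 - <<'E'
from h import *
o=manip.observe();print(o['tcp_pos'],o['orientation'],o['force'])
snap('wrist','w7');snap('scene','s7')
s=ld('s7')
cv2.imwrite('pics/c7.png',cv2.resize(s['f'][200:275,255:365,::-1],(660,450),interpolation=cv2.INTER_CUBIC))
E
```

```text
[ 0.48000344 -0.25597347  0.25463183] [-3.14104464e+00 -3.81613237e-04 -1.43949179e+00] [-0.48480838 -0.15409633 -0.87283042]
```

View pics/w7.png

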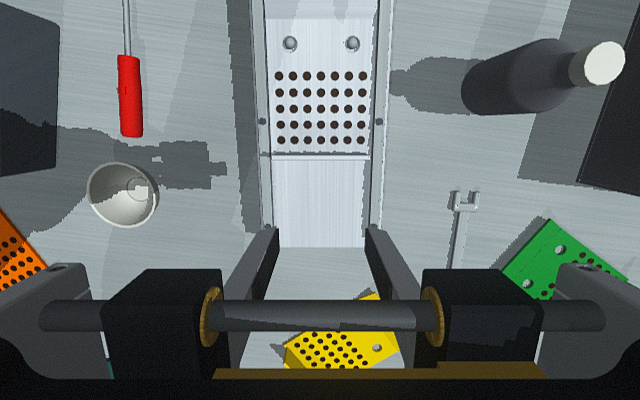

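View pics/c7.png

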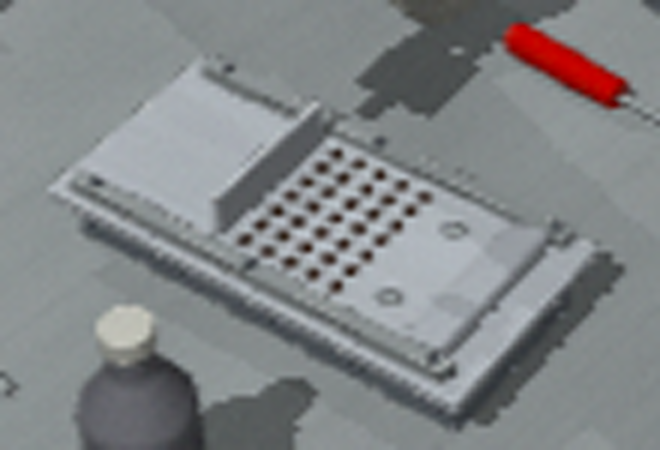

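Studs fill both holes, at (290,43) and (352,43). In the scene view the plate lies flat between the fences, so it is seated. Now the selector.

>>> apply_moves([
  [0.0015, 0.02, 0.002, 6.5],
  [0.0015, 0.024, 0, 6.5],
  [0.0015, 0.024, 0, 6.5],
  [0.0015, 0.024, 0, 6.5],
  [0.0015, 0.024, 0, 6.5],
  [0.0015, 0.024, 0, 6.5],
  [0.0015, 0.024, 0, 6.5],
  [0.0015, 0.024, 0, 6.5],
  [0.0015, 0.024, 0, 6.5],
  [0.0015, 0.024, 0, 6.5],
  [0.0015, 0.024, 0, 6.5],
  [0.0015, 0.024, 0, 6.5],
  [0.0015, 0.024, 0, 6.5],
  [0.0015, 0.024, 0, 6.5],
  [0, 0, 0, 0],
  [0, 0, 0, 0],
], gripper=0, grip_force=20)

```text
clock: 12.6
tcp_pos: [0.501, 0.0753, 0.2557]
orientation: [3.142, 0.001, 0.147]
force: [0.3, -0.4, -0.6]
finger_gap: 0.0003
```

```bash
python3 - <<'E'
from h import *
o=manip.observe();print(o['tcp_pos'],o['orientation'],o['force'],o['joints'].round(2),o['finger_gap'])
snap('wrist','w8');snap('top','t8')
cv2.imwrite('pics/c8.png',cv2.resize(ld('t0')['f'][135:225,190:290,::-1],(600,540),interpolation=cv2.INTER_CUBIC))
E
```

```text
[0.50097251 0.07534929 0.25573646] [3.14158772e+00 1.26031194e-03 1.46769150e-01] [ 0.31303179 -0.41507589 -0.62382572] [ 0.28  0.21 -0.56  1.85  0.12  1.11 -0.18] 0.0003137599800581934
```

View pics/w8.png

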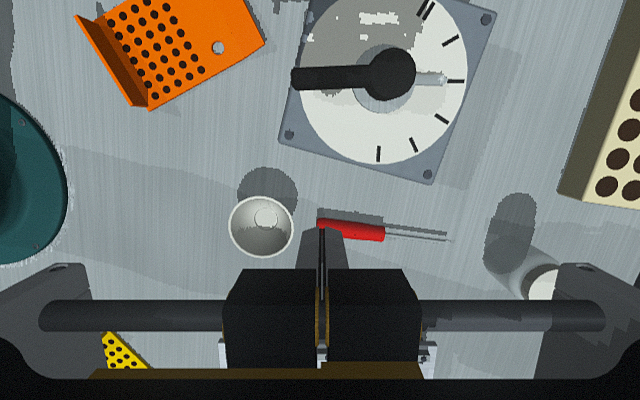

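View pics/c8.png

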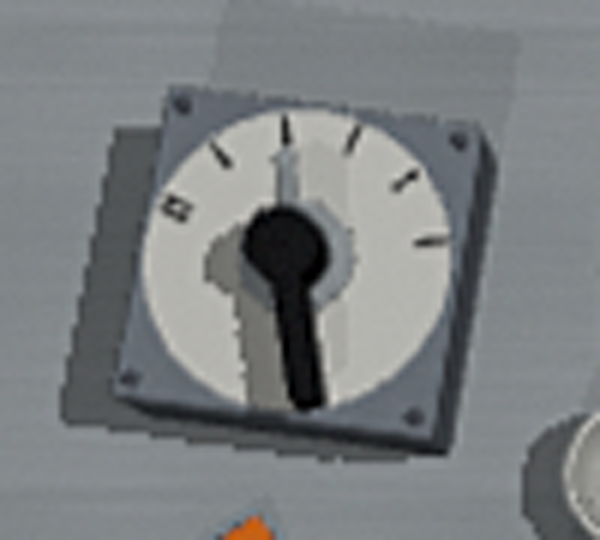

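Wrist view: the double mark is at (427,12), then marks 1 (451,41), 2 (456,80), 3 (442,119), 4 (413,152) and 5 (378,154). The pointer (440,78) is at mark 2, so two clicks are needed. The hub is at (391,74) and the lever end at (292,77).

```bash
python3 - <<'E'
from h import *
w=ld('w8');t=ld('t0')
for n,a,b in (('hub',(391,74),(237.5,176.3)),('tip',(292,77),(241.6,202.8)),('m5',(378,154),(190+432/6,135+242/6)),('m1',(451,41),(190+221/6,135+155/6))):
    X,e=tri(ray(w,*a),ray(t,*b)); print(n,X.round(4),np.round(e,4),[ (onz(w,*a,z).round(4),onz(t,*b,z).round(4)) for z in (.128,.081)])
for a in ((427,12),(451,41),(456,80),(442,119),(413,152),(378,154),(440,78)): print(a,onz(w,*a,.081).round(4))
f=w['f'].astype(int)
# lever mask edges along columns
for u in (300,320,340):
    col=np.where(f[50:105,u].max(1)<50)[0]+50; print(u,col.min(),col.max(),onz(w,u,col.min(),.128).round(4),onz(w,u,col.max(),.128).round(4))
E
```

```text
hub [0.5694 0.2219 0.0117] [0.0013 0.0013] [(array([0.5476, 0.2001, 0.128 ]), array([0.5415, 0.1972, 0.128 ])), (array([0.5568, 0.2085, 0.081 ]), array([0.5524, 0.2075, 0.081 ]))]
tip [0.4554 0.1865 0.0991] [0.0015 0.0015] [(array([0.4583, 0.1843, 0.128 ]), array([0.4512, 0.1791, 0.128 ])), (array([0.4529, 0.1902, 0.081 ]), array([0.4587, 0.1888, 0.081 ]))]
m5 [0.56   0.1231 0.0729] [0.0012 0.0012] [(array([0.55 , 0.127, 0.128]), array([0.5458, 0.1147, 0.128 ])), (array([0.5595, 0.1235, 0.081 ]), array([0.5568, 0.1219, 0.081 ]))]
m1 [0.5975 0.2376 0.1197] [0.0006 0.0006] [(array([0.5948, 0.2346, 0.128 ]), array([0.595 , 0.2361, 0.128 ])), (array([0.6117, 0.2487, 0.081 ]), array([0.6078, 0.2478, 0.081 ]))]
(427, 12) [0.5808 0.271  0.081 ]
(451, 41) [0.6117 0.2487 0.081 ]
(456, 80) [0.6267 0.2128 0.081 ]
(442, 119) [0.622  0.1715 0.081 ]
(413, 152) [0.5984 0.1315 0.081 ]
(378, 154) [0.5595 0.1235 0.081 ]
(440, 78) [0.6093 0.2123 0.081 ]
300 68 89 [0.4646 0.193  0.128 ] [0.4669 0.1752 0.128 ]
320 67 89 [0.4825 0.1965 0.128 ] [0.4852 0.1779 0.128 ]
340 66 88 [0.5003 0.1999 0.128 ] [0.5034 0.1814 0.128 ]
```

Axis is at about (0.5476, 0.200). The lever direction is about π+0.17 rad, with its tip near (0.455, 0.184). I'll bring the shut fingers down on its -y side.

>>> apply_moves([
  [-0.004, 0.02, 0, 0.5],
  [-0.004, 0.02, 0, 0.5],
  [-0.002, 0.02, -0.01, 0.5],
  [-0.002, 0.021, -0.02, 0],
  [0, 0, -0.025, 0],
  [0, 0, -0.025, 0],
  [0, 0, -0.025, 0],
  [0, 0, -0.017, 0],
  [0, 0, -0.01, 0],
  [0, 0, 0, 0],
  [0, 0, 0, 0],
])

```text
clock: 14.08
tcp_pos: [0.4896, 0.1573, 0.1251]
orientation: [-3.142, -0.001, 0.175]
force: [0.2, 0.4, 0.1]
finger_gap: 0.0006
```

```bash
python3 - <<'E'
from h import *
o=manip.observe();print(o['tcp_pos'],o['orientation'],o['force'],o['joints'].round(2),o['finger_gap'])
snap('wrist','w9')
E
```

```text
[0.48958508 0.1572958  0.12509185] [-3.14158888e+00 -8.71902806e-04  1.75043969e-01] [0.20308859 0.39699972 0.12033562] [ 0.1   0.4  -0.56  1.96  0.28  0.85 -0.44] 0.0006427679972841035
```

View pics/w9.png

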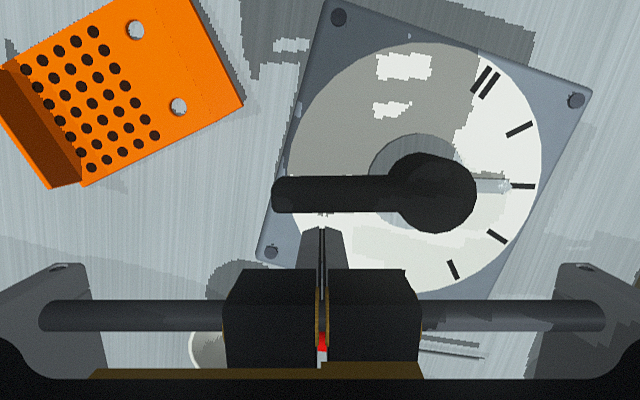

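```bash
python3 - <<'E'
import numpy as np
A=np.array([.5476,.2001]);u=np.array([-np.cos(.17),-np.sin(.17)]);m=np.array([u[1],-u[0]])
c=.065*u-.017*m
pr=np.array([.4896,.1573])
for f in np.arange(-.2,1.25,.1):
    R=np.array([[np.cos(f),np.sin(f)],[-np.sin(f),np.cos(f)]]);P=A+R@c
    print(round(f,2),P.round(4),((P-pr)*1000).round(1));pr=P
E
```

```text
-0.2 [0.4931 0.1607] [3.5 3.4]
-0.1 [0.4895 0.1664] [-3.7  5.6]
0.0 [0.4864 0.1723] [-3.1  6. ]
0.1 [0.4839 0.1786] [-2.5  6.2]
0.2 [0.4821 0.1851] [-1.8  6.5]
0.3 [0.4809 0.1917] [-1.2  6.6]
0.4 [0.4804 0.1984] [-0.5  6.7]
0.5 [0.4806 0.2051] [0.2 6.7]
0.6 [0.4814 0.2117] [0.8 6.7]
0.7 [0.4829 0.2183] [1.5 6.5]
0.8 [0.4851 0.2247] [2.1 6.4]
0.9 [0.4878 0.2308] [2.8 6.1]
1.0 [0.4912 0.2366] [3.4 5.8]
1.1 [0.4951 0.242 ] [3.9 5.4]
1.2 [0.4996 0.2471] [4.4 5. ]
```

>>> apply_moves([
  [-0.001, 0.005, 0, 0],
  [-0.001, 0.005, 0, 0],
  [-0.0012, 0.005, 0, 0],
  [-0.0013, 0.003, 0, -2.9],
  [-0.0012, 0.0032, 0, -2.8],
  [-0.0009, 0.0032, 0, -2.9],
  [-0.0009, 0.0033, 0, -2.8],
  [0, 0, 0, 0],
])

```text
clock: 15.12
tcp_pos: [0.4816, 0.1841, 0.1242]
orientation: [3.14, 0.0, -0.025]
force: [0.8, -6.4, -0.1]
finger_gap: 0.0006
```

>>> apply_moves([
  [-0.0006, 0.0033, 0, -2.9],
  [-0.0006, 0.0033, 0, -2.8],
  [0, 0, 0, 0],
])

```text
clock: 15.5
tcp_pos: [0.4802, 0.1914, 0.1243]
orientation: [3.141, 0.0, -0.123]
force: [-1.8, -3.3, 0.5]
finger_gap: 0.0
```

```bash
python3 - <<'E'
from h import *
o=manip.observe();print(o['tcp_pos'],o['orientation'],o['force'],o['joints'].round(2),o['finger_gap'])
snap('wrist','w10')
E
```

```text
[0.48019204 0.19136501 0.12433133] [ 3.14080854e+00  4.78339901e-04 -1.22929975e-01] [-1.79792955 -3.26540391  0.4977229 ] [-0.02  0.4  -0.51  1.96  0.25  0.85 -0.78] 2.0647950092520873e-06
```

View pics/w10.png

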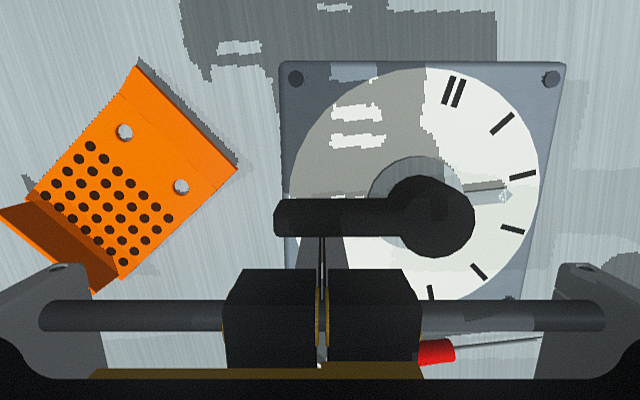

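The pointer tip (505,195) is between mark 2 (518,176) and mark 3 (513,230). Going on in small steps.

>>> apply_moves([
  [-0.0003, 0.0033, 0, -2.9],
  [0, 0, 0, 0],
])

```text
clock: 15.8
tcp_pos: [0.4801, 0.1949, 0.1244]
orientation: [-3.142, 0.0, -0.172]
force: [-1.2, -2.3, 0.6]
finger_gap: 0.0003
```

>>> apply_moves([
  [-0.0002, 0.0034, 0, -2.8],
  [0, 0, 0, 0],
])

```text
clock: 16.05
tcp_pos: [0.4802, 0.1985, 0.1245]
orientation: [-3.141, -0.0, -0.221]
force: [0.7, -0.0, 0.7]
finger_gap: 0.0007
```

```bash
python3 - <<'E'
from h import *
o=manip.observe();print(o['tcp_pos'],o['orientation'],o['force'],o['joints'].round(2),o['finger_gap'])
snap('wrist','w11')
E
```

```text
[0.48017709 0.19847136 0.12452573] [-3.14102617e+00 -2.93455756e-04 -2.20841047e-01] [ 0.65465573 -0.03641251  0.66867059] [-0.05  0.4  -0.49  1.95  0.24  0.85 -0.88] 0.0007154131870397975
```

View pics/w11.png

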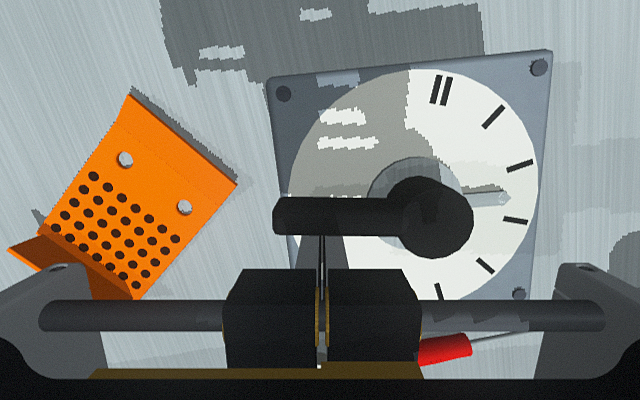

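>>> apply_moves([
  [0, 0, 0, 0],
  [0, 0, 0, 0],
])

```text
clock: 16.35
tcp_pos: [0.4801, 0.198, 0.1245]
orientation: [-3.141, -0.0, -0.222]
force: [0.2, 0.2, 0.3]
finger_gap: 0.0005
```

```bash
python3 - <<'E'
from h import *
o=manip.observe();print(o['tcp_pos'],o['orientation'],o['force'])
d=snap('wrist','w12')
cv2.imwrite('pics/c12.png',cv2.resize(d['frame'][40:310,260:580,::-1],(640,540),interpolation=cv2.INTER_CUBIC))
E
```

```text
[0.48011995 0.19802903 0.12446211] [-3.14145532e+00 -3.09938248e-05 -2.22284167e-01] [0.24782538 0.20553617 0.28753922]
```

View pics/c12.png

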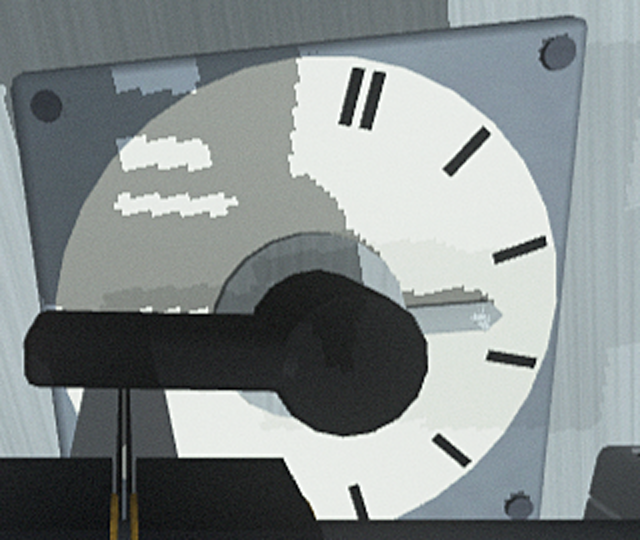

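```bash
cat > ptr.py <<'E'
from h import *
def ana(fn,marks,tip,A=None):
    w=ld(fn);M=np.array([onz(w,*a,.081)[:2] for a in marks])
    S=np.c_[2*M,np.ones(len(M))];c=np.linalg.lstsq(S,(M**2).sum(1),rcond=None)[0];r=np.sqrt(c[2]+c[:2]@c[:2])
    print('centre',c[:2].round(4),'r',r.round(4))
    A=c[:2] if A is None else np.array(A)
    an=lambda P:np.degrees(np.arctan2(*(P-A)[::-1]))
    print('marks',[an(m).round(1) for m in M])
    for z in (.082,.086,.09,.095): print(z,'tip',an(onz(w,*tip,z)[:2]).round(1),np.linalg.norm(onz(w,*tip,z)[:2]-A).round(4))
E
python3 - <<'E'
from ptr import *
q=lambda a:(260+a[0]/2,40+a[1]/2)
for A in (None,(.5476,.2001)):
  ana('w12',[q(a) for a in ((362,98),(466,151),(521,249),(512,359),(451,450),(360,503))],q((500,317)),A)
  ana('w8',[(427,12),(451,41),(456,80),(442,119),(413,152),(378,154)],(446,79),A)
E
```

```text
centre [0.5498 0.2012] r 0.0777
marks [np.float64(68.3), np.float64(38.3), np.float64(7.8), np.float64(-22.5), np.float64(-52.8), np.float64(-82.4)]
0.082 tip -10.3 0.069
0.086 tip -9.3 0.0663
0.09 tip -8.2 0.0638
0.095 tip -6.7 0.0606
centre [0.5516 0.1985] r 0.0776
marks [np.float64(68.0), np.float64(39.9), np.float64(10.8), np.float64(-21.0), np.float64(-55.0), np.float64(-84.0)]
0.082 tip 12.0 0.0653
0.086 tip 11.6 0.0637
0.09 tip 11.2 0.0621
0.095 tip 10.6 0.0601
centre [0.5498 0.2012] r 0.0777
marks [np.float64(67.1), np.float64(37.9), np.float64(8.3), np.float64(-21.2), np.float64(-51.0), np.float64(-80.7)]
0.082 tip -9.1 0.0709
0.086 tip -8.1 0.0684
0.09 tip -7.0 0.0658
0.095 tip -5.5 0.0626
centre [0.5516 0.1985] r 0.0776
marks [np.float64(64.9), np.float64(37.2), np.float64(9.1), np.float64(-21.0), np.float64(-53.5), np.float64(-81.1)]
0.082 tip 10.0 0.069
0.086 tip 9.6 0.0674
0.09 tip 9.1 0.0658
0.095 tip 8.5 0.0638
```

By computation the pointer is about 17° past mark 2, just beyond the crest with the force near zero, so the click is not complete. I'll nudge on.

>>> apply_moves([
  [0.0001, 0.0034, 0, -2.8],
  [0, 0, 0, 0],
])

```text
clock: 16.65
tcp_pos: [0.4801, 0.2017, 0.1244]
orientation: [-3.142, 0.0, -0.271]
force: [-0.8, -0.0, -0.2]
finger_gap: 0.0008
```

```bash
python3 - <<'E'
from h import *
o=manip.observe();print(o['tcp_pos'],o['orientation'],o['force'])
d=snap('wrist','w13')
cv2.imwrite('pics/c13.png',cv2.resize(d['frame'][40:310,260:580,::-1],(640,540),interpolation=cv2.INTER_CUBIC))
E
```

```text
[0.48010996 0.20165508 0.12444646] [-3.14154670e+00  2.30902710e-05 -2.70964255e-01] [-0.78185767 -0.00471514 -0.15192075]
```

View pics/c13.png

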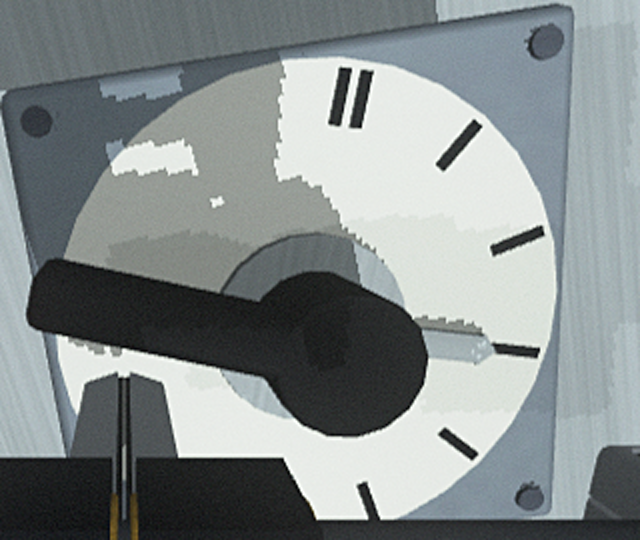

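One click: the pointer now sits on mark 3 (tip (492,347) at mark (515,350) in the crop) and the lever has jumped ahead of the fingers. Now the second click.

>>> apply_moves([
  [0.0001, 0.0034, 0, -2.9],
  [0.0004, 0.0033, 0, -2.8],
  [0.0004, 0.0033, 0, -2.9],
  [0.0007, 0.0033, 0, -2.8],
  [0.0008, 0.0032, 0, -2.9],
  [0.001, 0.0032, 0, -2.8],
  [0.0011, 0.0032, 0, -2.9],
  [0, 0, 0, 0],
])

```text
clock: 17.7
tcp_pos: [0.4842, 0.2239, 0.1242]
orientation: [3.14, 0.0, -0.62]
force: [-3.1, -2.7, 2.0]
finger_gap: 0.0005
```

>>> apply_moves([
  [0.0013, 0.0031, 0, -2.9],
  [0, 0, 0, 0],
])

```text
clock: 17.95
tcp_pos: [0.4857, 0.2275, 0.1243]
orientation: [3.141, 0.0, -0.67]
force: [-3.7, 0.1, 0.9]
finger_gap: 0.0005
```

```bash
python3 - <<'E'
from h import *
o=manip.observe();print(o['tcp_pos'],o['orientation'],o['force'])
d=snap('wrist','w14')
cv2.imwrite('pics/c14.png',cv2.resize(d['frame'][40:310,260:580,::-1],(640,540),interpolation=cv2.INTER_CUBIC))
E
```

```text
[0.48570828 0.22745619 0.12431827] [ 3.14124308e+00  2.93012358e-04 -6.69699250e-01] [-3.67014154  0.10165539  0.90528127]
```

View pics/c14.png

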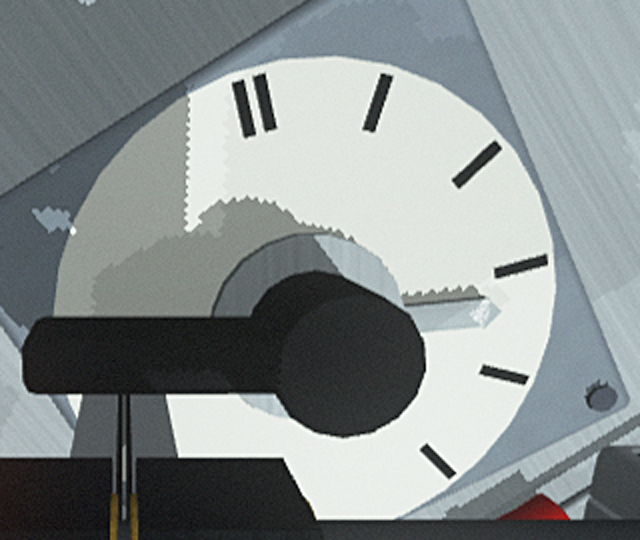

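The pointer (498,312) is between mark 3 (520,267) and mark 4 (503,375). Small steps again.

>>> apply_moves([
  [0.0014, 0.003, 0, -2.8],
  [0, 0, 0, 0],
])

```text
clock: 18.25
tcp_pos: [0.4875, 0.2305, 0.1244]
orientation: [-3.141, -0.0, -0.719]
force: [-1.8, -1.0, -0.3]
finger_gap: 0.0008
```

>>> apply_moves([
  [0.0008, 0.0015, 0, -1.4],
  [0, 0, 0, 0],
])

```text
clock: 18.5
tcp_pos: [0.4884, 0.2321, 0.1245]
orientation: [-3.141, -0.0, -0.744]
force: [0.2, 0.3, -0.0]
finger_gap: 0.0003
```

```bash
python3 - <<'E'
from h import *
o=manip.observe();print(o['tcp_pos'],o['orientation'],o['force'])
d=snap('wrist','w15')
cv2.imwrite('pics/c15.png',cv2.resize(d['frame'][40:310,260:580,::-1],(640,540),interpolation=cv2.INTER_CUBIC))
E
```

```text
[0.48839713 0.23210457 0.12453174] [-3.14103366e+00 -1.43823206e-04 -7.44434176e-01] [ 0.1733188   0.25400435 -0.0135206 ]
```

View pics/c15.png

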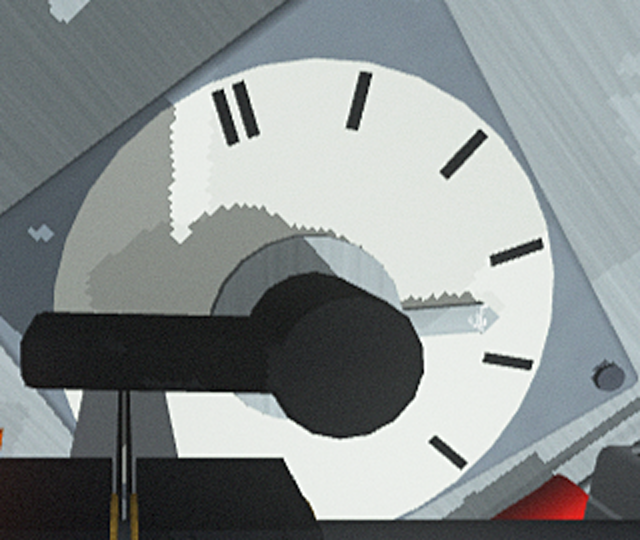

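This is the same near-crest picture as before the first jump. One more small step.

>>> apply_moves([
  [0.0009, 0.0015, 0, -1.4],
  [0, 0, 0, 0],
  [0, 0, 0, 0],
])

```text
clock: 18.92
tcp_pos: [0.489, 0.2335, 0.1244]
orientation: [3.142, 0.0, -0.769]
force: [-0.4, 0.3, 0.2]
finger_gap: 0.0007
```

```bash
python3 - <<'E'
from h import *
o=manip.observe();print(o['tcp_pos'],o['orientation'],o['force'])
d=snap('wrist','w16')
cv2.imwrite('pics/c16.png',cv2.resize(d['frame'][40:310,260:580,::-1],(640,540),interpolation=cv2.INTER_CUBIC))
E
```

```text
[0.48902026 0.23351455 0.12441948] [ 3.14158379e+00  3.92116704e-05 -7.68879987e-01] [-0.39302193  0.32404379  0.18809621]
```

View pics/c16.png

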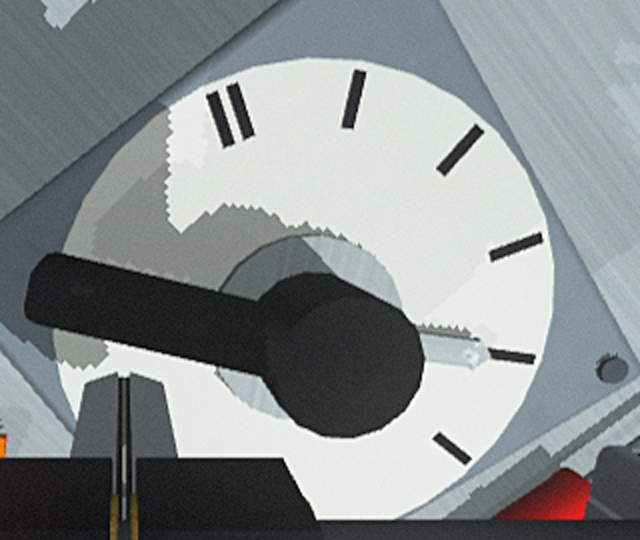

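Second click: the pointer (487,353) lies on the fourth mark after the double mark, with the fifth at (451,448), and the fingers are clear. I'll back away, rise and do a final check.

>>> apply_moves([
  [-0.003, -0.006, 0, 0],
  [-0.003, -0.006, 0.005, 0],
  [0, 0, 0.03, 0],
  [0, 0, 0.03, 0],
  [0, 0, 0.03, 0],
  [-0.01, -0.01, 0.03, 0],
  [-0.02, -0.02, 0.02, 0],
  [-0.02, -0.02, 0, 0],
  [-0.02, -0.02, 0, 0],
  [-0.02, -0.02, 0, 0],
  [0, 0, 0, 0],
  [0, 0, 0, 0],
])

```text
clock: 20.48
tcp_pos: [0.3932, 0.1316, 0.2698]
orientation: [-3.141, -0.0, -0.769]
force: [-0.2, -1.3, 0.8]
finger_gap: 0.0003
```

```bash
python3 - <<'E'
from h import *
o=manip.observe();print(o['clock'],o['tcp_pos'],o['force'],np.abs(o['qd']).max())
d=snap('wrist','w17');d=snap('top','t17');e=snap('scene','s17')
cv2.imwrite('pics/c17.png',np.hstack([cv2.resize(e['frame'][200:275,255:365,::-1],(440,300),interpolation=cv2.INTER_CUBIC),cv2.resize(e['frame'][150:215,335:420,::-1],(340,300),interpolation=cv2.INTER_CUBIC)]))
E
```

```text
20.475 [0.39324454 0.13157598 0.26976948] [-0.19935162 -1.34934605  0.8325835 ] 0.016944646930006094
```

View pics/w17.png

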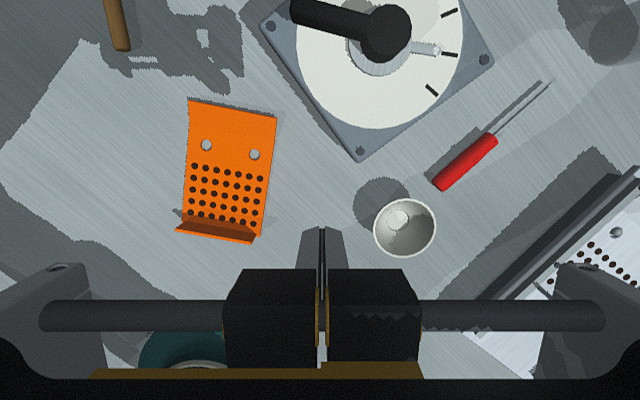

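View pics/t17.png

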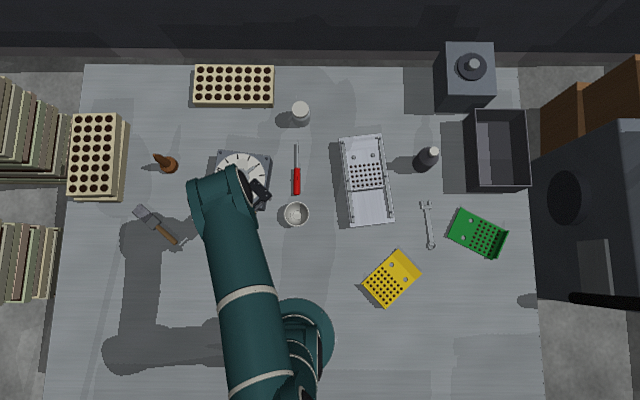

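View pics/c17.png

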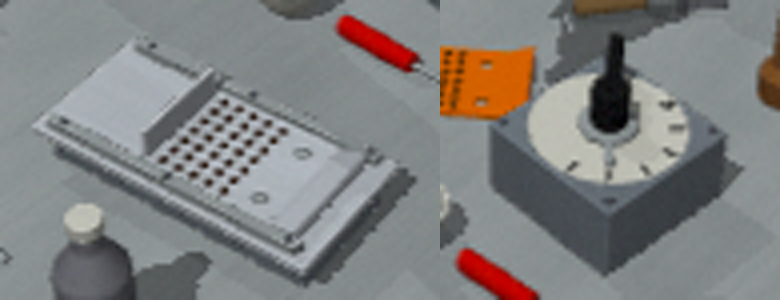

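The plate is flat on the studs at (353,157) and (372,155) in the top view. The pointer is on mark 4, with mark 5 one further at (432,90) in the wrist view. The bystanders look unmoved and the arm is clear, so I'm handing in.

```bash
python3 - <<'E'
from bench import manip
print(manip.finish_job())
E
```

```text
the job is handed in; nothing more can be done
None
```

The seed plate is seated on the studs, the rate selector rests on mark 4, and the job was handed in at about 20.5 s.

- **Seed plate:** I slid it about 100 mm along the deck with both fingers on the flange. The force was about 3 N while sliding and rose to about 4 N once the holes had dropped over the studs. The last pictures show both studs in the holes and the plate lying flat between the fences.
- **Rate selector:** It started at mark 2, so I pushed the lever clockwise through two counted clicks, to mark 3 and then mark 4. The pointer never went past mark 4. The last pictures show it on mark 4, with the arm clear of everything.
- **Other things on the bench:** The bowl, brush, wrench, spray, dibber, screwdriver, jar and the coloured look-alike plates look where they were in the first pictures. I compared these by eye only.
- **Checks that disagreed:** The two-view heights for the selector's hub and dial came out unreliable, because the two views were too close together. I used the heights given in the text there. The axis position from the circle of dial marks agreed with the lever and hub picture to about 4 mm.

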